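Gather the flask caps in the tote's orange corner

TASK

Lift the loose grey cover off the white tote and lay it flat, grip up, on the blue mat, let go of it, then take the tote by its blue handle, lift it clear of the bench (at least 3 cm under every corner) and tilt it towards its orange corner by 20 to 45 degrees until all three red caps have slid together into that corner. Finish while holding it so in the air roughly above where it stood, still and tilted, with only the gripper carrying it; spill no cap and leave everything else on the bench where it is.

Things in the scene. Friction and masses are not known exactly. Their poses are not given: they have to be found in the camera images.
- tote: White open plastic tote, loose, 116 mm (its x) x 156 mm (its y) x 48 mm high, walls and floor 4 mm thick. Origin: centre of its underside; z up. A blue handle plate stands outside the middle of its -x wall; at the start that side faces the robot, within 35 degrees. The corner at its +x +y end is orange, on the walls, rim and floor.
- handle (a point): Where to grip the blue handle plate: 67 mm from the tote's origin along -x, 78 mm above its underside; axes as the tote's. The upright plate is 12 mm thick (tote x), 44 mm wide (tote y), its top 94 mm above the underside, 3 mm off the wall; above the rim (48 mm) both faces are free once the cover is off. Tote and caps weigh up to 0.36 kg, centred 60 mm to the +x side of the plate: grip firmly.
- corner (a point): The inside of the orange corner, at floor height: tote (+54, +74, +4) mm. Axes as the tote's. The floor of the tote is 108 x 148 mm inside.
- foot_a (a point): The bottom outer corner of the tote at its (+58, +78, 0) mm. Axes as the tote's.
- foot_b (a point): The bottom outer corner of the tote at its (+58, -78, 0) mm. Axes as the tote's.
- foot_c (a point): The bottom outer corner of the tote at its (-58, +78, 0) mm. Axes as the tote's.
- foot_d (a point): The bottom outer corner of the tote at its (-58, -78, 0) mm. Axes as the tote's.
- lid: Grey loose cover that lies on the tote's rim at the start: plate 116 x 156 x 4 mm over a plug 102 x 142 x 4 mm that sits inside the rim with 3 mm play all round; about 0.11 kg, nothing latches it. Origin: centre of the plug's underside (44 mm above the tote's underside while it is on); z up, x and y along the tote's. Laid flat on the mat, its origin is at 3 mm height.
- lid_grip (a point): A point in the cover's black bar grip, where to take it: 30 mm above the cover's origin. The bar runs along the cover's x, 44 mm long, 14 mm wide (along y), from 8 to 42 mm above the cover's origin.
- mat: Blue clean mat, fixed on the bench on the robot's left or right, 220 mm (x) x 180 mm (y), 3 mm thick. Origin: centre of its underside.
- cap0: Red flask screw cap with a white top, 24 mm diameter, 17 mm high, 12 g, loose on the tote's floor, standing upright, away from the orange corner and hidden by the cover at the start. Origin: centre of its underside. It slides on the tote's floor once that slopes by 10 to 14 degrees, and freely at 25 or more.
- cap1: Red flask screw cap with a white top, 24 mm diameter, 17 mm high, 12 g, loose on the tote's floor, standing upright, away from the orange corner and hidden by the cover at the start. Origin: centre of its underside. It slides on the tote's floor once that slopes by 10 to 14 degrees, and freely at 25 or more.
- cap2: Red flask screw cap with a white top, 24 mm diameter, 17 mm high, 12 g, loose on the tote's floor, standing upright, away from the orange corner and hidden by the cover at the start. Origin: centre of its underside. It slides on the tote's floor once that slopes by 10 to 14 degrees, and freely at 25 or more.
- rack: Fixed green tube rack, 200 mm (x) x 100 mm (y), tubes up to 102 mm high, on the other side from the mat. Origin: centre of its underside. Leave alone.
- flask_a: Clear lying culture flask with an orange cap, 84 x 42 x 24 mm, loose, behind the tote. Origin near the middle of its underside. Leave alone.
- flask_b: Another such culture flask, behind the tote. Leave alone.
- medium: Amber bottle with an orange cap, 64 mm diameter, 130 mm high, loose, behind the tote. Origin: centre of its underside. Leave alone.
- beaker: Glass beaker, 60 mm diameter, 80 mm high, loose, behind and left. Origin: centre of its underside. Leave alone.
- jar: White jar with a blue lid, 56 mm diameter, 70 mm high, loose, near the robot on its left. Origin: centre of its underside. Leave alone.
Mind the look-alikes: they are no part of the job. Several things have the shape of the lid; the one meant has the colours described above.

How it is judged:
On the way, in this order (a step that is already met when the one before it is completed fails the run):
1. the cover is lifted clear of the tote, which stays on the bench (z of lid in the frame of tote above 0.065 m and height (world z) of tote below 0.015 m), for 0.1 s.
2. the cover lies flat on the blue mat, let go, and the tote is still on the bench (horizontal distance between lid and mat below 0.07 m and height (world z) of lid below 0.012 m and angle between lid's own z axis and vertical below 0.12 rad and contact force between the fingers and lid below 0.1 N and linear speed of lid below 0.03 m/s and height (world z) of tote below 0.015 m), for 0.2 s.
3. the tote is off the bench by 3 cm under every corner, carried by the gripper (height (world z) of each of foot_a, foot_b, foot_c, foot_d above 0.03 m and contact force between the fingers and tote above 1 N), for 0.1 s.
At the end, for the whole second after the job is handed in: The fingers alone carry the tote, still, within 0.25 m of its start, every bottom corner over 30 mm above the bench, tilted 17 to 48 degrees; all three caps at rest within 70 mm of the orange inside corner; the cover flat and released on the mat, centres within 70 mm (all of step 3 and distance between each of cap0, cap1, cap2 and corner below 0.07 m and contact force between each of tote, the fingers and lid below 0.1 N and contact force between tote and rack below 0.1 N and contact force between tote and flask_a below 0.1 N and contact force between tote and flask_b below 0.1 N and contact force between tote and medium below 0.1 N and contact force between tote and jar below 0.1 N and contact force between tote and beaker below 0.1 N and horizontal distance between lid and mat below 0.07 m and height (world z) of lid below 0.012 m and angle between lid's own z axis and vertical below 0.12 rad and linear speed of lid below 0.03 m/s and angle between tote's own z axis and vertical between 0.3 and 0.84 rad and distance of tote from where it was at the start of the episode below 0.25 m and linear speed of tote below 0.04 m/s and angular speed of tote below 0.2 rad/s and linear speed of each of cap0, cap1, cap2 below 0.05 m/s); the arm keeps its last pose, push and grip.
It fails at once if a cap is spilled from the tote (distance between any of cap0, cap1, cap2 and tote above 0.13 m).
It fails at once if a bystander is pushed or knocked over (distance of any of flask_a, flask_b, medium, jar, beaker from where it was at the start of the episode above 0.03 m or angle between any of flask_a, flask_b, medium, jar, beaker's own z axis and vertical above 0.4 rad).
It also fails if it takes over 51 s, if anything falls off the work surface, if the arm or the gripper's body presses on something with over 40 N, if the wrist force passes 120 N, or if a joint passes its speed limit or range.

ROBOT

A 7-joint arm with a two-finger parallel gripper is mounted at the origin on the work surface. World frame = base frame: x ahead of the robot, y to its left, z up, the work surface at z = 0. Lengths are in m, angles in rad, forces in N, time in s.
With the tool pointing down it reaches from about 0.4 to 0.925 m from the base axis. Payload 5.6 kg.
Tool frame: the origin (TCP) lies on the centre line of the jaws, within the pads' length; the fingertips stand 17 mm ahead of it and the grasp point (between the pads) lies 2 mm behind it; z points along the fingers, y is the line along which they close (so a half turn about z gives the same grasp; the last joint's range is limited). The gripper opens to 85 mm and grips with 20 to 120 N. Pads are 22 mm wide; open, the fingers measure 114 mm over their backs; the gripper's body (76 mm by 85 mm) begins 54 mm behind the grasp point. The pads swing forward as they close: fully open they stand 13 mm farther back than shut.
Start: joints at [-1.208, 0.468, -0.012, 1.603, 0.006, 1.071, -0.056], TCP at [0.257, 0.597, 0.248] pointing down, gripper open.
Joint ranges: [-2.53, 2.53], [-0.31, 2.02], [-1.57, 1.55], [0.28, 2.44], [-1.29, 4.43], [0.15, 1.84], [-2.92, 2.92]. Speed limits (rad/s): [2.57, 2.57, 3.14, 3.14, 3.14, 3.14, 3.14].

INTERFACE

Orientations are given as a unit quaternion [x, y, z, w].
In Python, from station import state, read_camera, camera_model, finish_job, trace, landmark_of gives the robot as it stands.
- The arm moves only by the tool step_arm, never from a script. Its argument "motion" is a list of rows, each a list of 3 entries, a list of its own where there are three numbers: the shift along the tool's x, y, z normalised to -1 to 1, where 1 is 15 cm, then the turn, a rotation vector about the tool's x, y, z normalised to -1 to 1, where 1 is 90 degrees, then the gripper's target within -1 to 1 (shut at 1, half-way at 0, fully open at -1). In form: [[[dx, dy, dz], [wx, wy, wz], jaw], ...]. A call has 1 to 5 rows; each row is the pose to reach, as a shift and turn from the pose commanded when the call began, along the tool's axes at that moment; what a row does not reach only later rows make up. A row lasts 1/12 s, in which the tool goes at most 41.7 mm and 7.16 degrees, less where a joint would pass 70% of its speed; a pose out of reach is approached as far as the arm can. A call with a number of a shift or a turn outside -1 to 1 is refused whole. A call with a gripper value outside its range is refused whole. The fingers move at their own pace and stop on an object; the grip force is fixed at half the most. Time passes only in rows, so rows that repeat a pose let the fingers close. It gives the time, the measured TCP pose, the force, the opening and the grip force at its end, in the units of the state.
- state(): the state, without advancing time (a new reading comes with each control period).
- read_camera(name): name is "scene" or "top"; returns the picture (384x512x3 uint8, red, green, blue); there is no depth.
- camera_model(name): a dict with "intrinsics" (3x3 intrinsics, pixels), "origin" and "orientation" of the camera in the world. Camera axes: x right, y down, z forward; pixel columns grow to the right and rows downward; lengths in m; the calibration is good to about 2 mm. A picture is of the moment at which its call begins. camera_model takes no time and is no camera call.
- finish_job(): hands the job in; it is judged then, once.
Trained networks look in the newest picture that a camera, given by its name, has taken for a name from the list of things; names that differ only in an ending like _2 or _b are one class to them, and where a whole thing is asked for, a point or a joint stands for the part that bears it (a point fixed in the world has none). Each returns a list of dicts, best first, with "conf" (0 to 1); they miss things now and then, are a little off and sometimes report something else, mostly with a low value. They report only what shows in the picture. A call takes as long as a camera call. They do not tell look-alikes from the thing itself.
- trace(camera, query): "pixels" (384x512 bool, what is visible of it) and "bbox" ([left, top, right, bottom] in pixels, round what is visible of it).
- landmark_of(camera, query): "location" ([row, column] in pixels: a listed point, or the origin of a listed thing).
The state is a dict: "t": time; "q": joint angles; "joint_vel": joint speeds; "tau": joint torques, N m; "tcp_pos": TCP position; "orientation": TCP orientation; "wrist_force": force on the tool from outside, world axes, zero at the start; "ft_torque": the same for the moment, N m; "opening": finger opening in m; "finger_force": force on a finger pad.
Only numpy, scipy, OpenCV 4.12 (cv2) and the standard library are available. Lean on these libraries where they do the work, as an engineer would, in place of code of your own. Each camera call takes 0.05 s, during which the arm holds its last target. There are 200 camera calls.

## Working session

There is one attempt and no reset: what is moved stays moved. The work goes in short steps, Python scripts to look and compute and a tool call to move; the robot and the scene stay as the last step left them, time stands still between calls to the robot, and variables do not carry over. Pictures are saved under pics/ and viewed, at most 10 in all, crops included, and the job is handed in when it is done.

Besides the shell and the picture viewer there is one more tool, called after "Emit:" in YAML: its name, and indented under it one key for each argument. step_arm: Moves the arm, as the interface text tells. Scaled input: -1 to 1 covers 15 cm each way for a shift and 90 degrees each way for a turn. Its arguments: {"type":"object","properties":{"motion":{"type":"array"}},"required":["motion"]}

```bash
mkdir -p pics; cat > h.py <<'E'
import numpy as np, cv2
from scipy.spatial.transform import Rotation as R
from station import *
def cam(n):
    m=camera_model(n); q=np.array(m["orientation"],float)
    Rm=q if q.shape==(3,3) else R.from_quat(q).as_matrix()
    return np.array(m["intrinsics"]),np.array(m["origin"]),Rm
def ray(n,rc,z):
    K,o,Rm=cam(n); d=Rm@np.linalg.solve(K,[rc[1],rc[0],1]); return o+d*(z-o[2])/d[2]
def proj(n,p):
    K,o,Rm=cam(n); c=K@(Rm.T@(np.array(p)-o)); return c[:2]/c[2]
def save(n,f):
    im=read_camera(n); cv2.imwrite("pics/"+f,im[:,:,::-1]); return im
E
python3 - <<'E'
from h import *
a=save("top","t0.png");b=save("scene","s0.png")
cv2.imwrite("pics/both0.png",cv2.resize(np.vstack([a,b])[:,:,::-1],(800,1200))[:, :])
for n in("top","scene"):
    print(n,camera_model(n)["origin"],cam(n)[2].round(2).tolist())
    for q,z in(("lid",.044),("lid_grip",.074),("handle",.078),("mat",0),("rack",0),("tote",0),("medium",0),("jar",0),("beaker",0),("flask_a",0),("corner",.004)):
        for d in landmark_of(n,q)[:4]: print(q,np.round(d["conf"],2),np.round(d["location"],1),ray(n,d["location"],z).round(3))
print(state())
E
```

```text
top [ 0.36805709 -0.00260977  1.22880301] [[0.01, -0.99, 0.11], [-1.0, -0.0, 0.01], [-0.01, -0.11, -0.99]]
lid 0.74 [245.4 327.3] [ 0.313 -0.237  0.044]
lid 0.67 [281.5 165.5] [0.194 0.287 0.044]
lid 0.58 [185.6 244.8] [0.507 0.033 0.044]
lid_grip 0.94 [281.4 156.1] [0.199 0.31  0.074]
lid_grip 0.72 [191.3 275.1] [ 0.486 -0.066  0.074]
lid_grip 0.68 [183.8 244.3] [0.51  0.034 0.074]
lid_grip 0.56 [246.9 324.3] [ 0.309 -0.221  0.074]
handle 0.45 [204.3 253.1] [0.443 0.005 0.078]
handle 0.19 [187.5 247.8] [0.497 0.022 0.078]
mat 0.85 [160.8 168.4] [0.598 0.3   0.   ]
rack 0.63 [116.7 297. ] [ 0.756 -0.147  0.   ]
rack 0.6 [164.8 349.4] [ 0.586 -0.326  0.   ]
tote 0.56 [189.6 246.2] [0.499 0.029 0.   ]
medium 0.92 [117.  228.1] [0.755 0.094 0.   ]
jar 0.53 [232.3 195.7] [0.352 0.2   0.   ]
beaker 0.85 [118.2 199.3] [0.75  0.196 0.   ]
flask_a 0.61 [181.8 246.3] [0.526 0.029 0.   ]
flask_a 0.56 [118.3 300.6] [ 0.751 -0.16   0.   ]
flask_a 0.52 [112.4 257.6] [ 0.772 -0.009  0.   ]
corner 0.28 [192.  275.9] [ 0.49  -0.073  0.004]
scene [ 0.79690777 -0.41964672  0.90429002] [[0.78, 0.52, -0
[... 738 characters left out ...]
0.46753147, -0.01161535,  1.60269497,  0.00601569,
        1.07140946, -0.05629478]), 'joint_vel': array([-1.69747693e-04, -6.68907940e-04, -6.79689250e-04, -4.20079479e-05,
       -1.32039840e-03,  5.79243191e-04, -7.03499138e-04]), 'tau': array([-2.37855493e-04, -5.32241249e+01,  2.14690855e-02, -2.51621175e+01,
        1.15471429e-02,  1.42445740e-03,  1.59181690e-05]), 'tcp_pos': array([0.25662128, 0.59720215, 0.24827202]), 'orientation': array([ 2.01529118e-01,  9.79482524e-01, -7.64663701e-06,  2.22441076e-05]), 'wrist_force': array([ 0.34433102, -0.41180075,  0.13553444]), 'ft_torque': array([ 0.01421571, -0.02032146,  0.01505981]), 'finger_force': 0.0, 'opening': 0.08575546059348728}
```

View pics/t0.png

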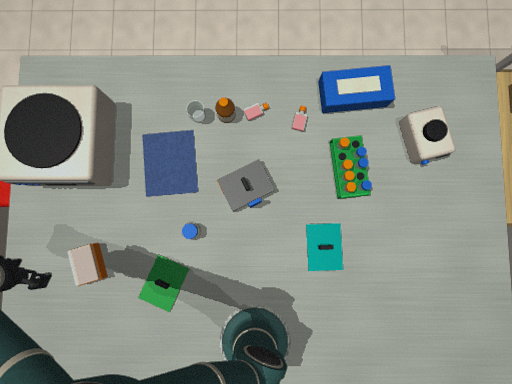

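View pics/s0.png

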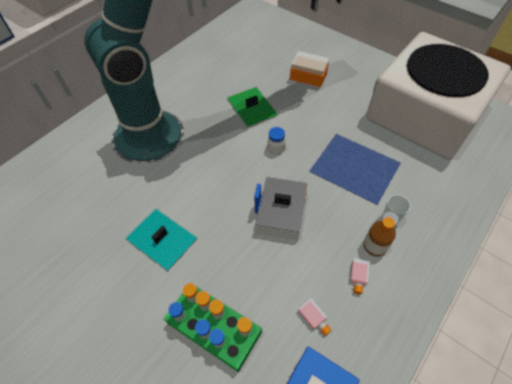

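Three plates have the lid's shape in the top picture: teal (row 247, col 325), green (282, 163) and grey (185, 247). Only the grey one lies on the white tote with the blue handle beside it at (202, 255), so that is the one meant. The mat is at (161, 169), and the rack is on the right at (165, 350). I'll confirm with a crop and fit the pose.

```bash
python3 - <<'E'
from h import *
im=cv2.imread("pics/t0.png")[:,:,::-1].copy(); sc=cv2.imread("pics/s0.png")
hsv=cv2.cvtColor(im,cv2.COLOR_RGB2HSV)
print(im[185,235],im[195,240],im[150,240],im[203,255],im[210,240],im[184,247])
y0,x0=145,200
sub=im[y0:225,x0:295]
g=((sub.max(2)<150)&(np.ptp(sub.astype(int),axis=2)<14)).astype(np.uint8)
g=cv2.morphologyEx(g,cv2.MORPH_CLOSE,np.ones((7,7)))
n,l,s,c=cv2.connectedComponentsWithStats(g); k=l[40,42] or 1+s[1:,4].argmax()
cn=max(cv2.findContours((l==k).astype(np.uint8),0,1)[0],key=cv2.contourArea)[:,0]+[x0,y0]
P=np.array([ray("top",(v,u),.052)[:2] for u,v in cn],np.float32)
r=cv2.minAreaRect(P); print("lid rect",r)
b=((hsv[...,0]>100)&(hsv[...,0]<125)&(hsv[...,1]>150)); b[:y0]=0;b[225:]=0;b[:,:x0]=0;b[:,295:]=0
ys,xs=np.nonzero(b); print("handle px",ys.mean(),xs.mean(),ray("top",(ys.mean(),xs.mean()),.09))
dk=sub.max(2)<55; ys,xs=np.nonzero(dk); Q=np.array([ray("top",(a+y0,c+x0),.086)[:2] for a,c in zip(ys,xs)],np.float32)
print("bar",len(ys),cv2.minAreaRect(Q))
for q in("mat","lid"):
  for d in trace("top",q)[:4]: print(q,d["conf"],d["bbox"])
m=trace("top","mat")[0]["pixels"].astype(np.uint8); cn=max(cv2.findContours(m,0,1)[0],key=cv2.contourArea)[:,0]
print("mat",cv2.minAreaRect(np.array([ray("top",(v,u),.003)[:2] for u,v in cn],np.float32)))
A=cv2.resize(sub[:,:,::-1],None,fx=4,fy=4,interpolation=2); B=cv2.resize(sc[165:245,235:325],(380,320),interpolation=2)
cv2.imwrite("pics/crop.png",np.hstack([A,B]))
E
```

```text
[117 122 117] [119 116 117] [162 167 157] [ 30  77 136] [103 107 102] [41 39 42]
lid rect ((0.49891406297683716, 0.01864270120859146), (0.14825469255447388, 0.1679348647594452), 27.079275131225586)
handle px 202.1290322580645 254.3548387096774 [0.44924182 0.00072596 0.09      ]
bar 52 ((0.507914125919342, 0.030299361795186996), (0.04326130449771881, 0.012907295487821102), 26.792606353759766)
mat 0.8 [142.8, 127.2, 197.1, 197.0]
lid 0.75 [139.7, 254.4, 189.0, 311.1]
lid 0.68 [307.2, 222.7, 346.2, 274.0]
lid 0.62 [220.2, 157.5, 273.9, 212.9]
mat ((0.5923271775245667, 0.29282239079475403), (0.22746320068836212, 0.18688838183879852), 3.9335687160491943)
```

View pics/crop.png

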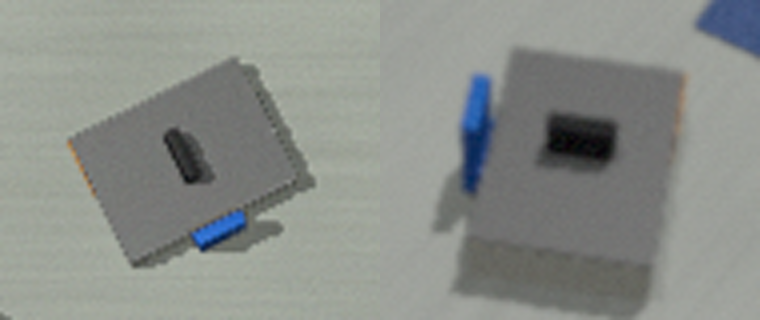

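The crop shows the grey cover with its black bar on the white tote. The orange corner is at the upper left, which is tote +x+y, and the blue handle is on the robot's side. This gives the tote at about (0.508, 0.030), yaw 26.8°, and the mat centre at about (0.595, 0.298). I'll set out now.

```bash
cat > go.py <<'E'
# go.py x y z heading_deg_of_tool_y : normalised motion from here to a tool-down pose
import sys; from h import *
x,y,z,h=map(float,sys.argv[1:5]); h=np.radians(h); s=state()
Y=np.array([np.cos(h),np.sin(h),0]);Z=np.array([0,0,-1.]);T=np.column_stack([np.cross(Y,Z),Y,Z])
C=R.from_quat(s["orientation"]).as_matrix()
print("shift",(C.T@(np.array([x,y,z])-s["tcp_pos"])/.15).round(3),"turn",(R.from_matrix(C.T@T).as_rotvec()/(np.pi/2)).round(3))
print(s["t"],s["tcp_pos"].round(4),"ydir",np.degrees(np.arctan2(C[1,1],C[0,1])).round(2),"zax",C[:,2].round(3),"F",s["wrist_force"].round(2),s["ft_torque"].round(2),"op",round(s["opening"],4),round(s["finger_force"],1),s["q"].round(2))
E
echo ok
```

```text
ok
```

Emit:
step_arm:
  motion:
    - [[-1,-0.93,0],[0,0,0.4],-1]
    - [[-1,-0.93,0],[0,0,0.4],-1]
    - [[-1,-0.93,0],[0,0,0.4],-1]
    - [[-1,-0.93,0],[0,0,0.4],-1]
    - [[-1,-0.93,0],[0,0,0.4],-1]

```text
t: 1.77
tcp_pos: [0.3402, 0.4074, 0.2484]
orientation: [0.496, 0.868, 0.0, 0.0]
wrist_force: [1.2, -0.6, 0.5]
opening: 0.0856
finger_force: 0.0
```

```bash
python3 go.py 0.508 0.030 0.16 -63.2
```

```text
shift [-2.736 -0.315  0.59 ] turn [ 0.    -0.     1.042]
1.7667 [0.3402 0.4074 0.2484] ydir 30.54 zax [ 0.  0. -1.] F [ 1.23 -0.6   0.52] [-0.02 -0.05 -0.01] op 0.0856 0.0 [-1.07  0.26  0.16  1.9  -0.05  0.98 -0.36]
```

Emit:
step_arm:
  motion:
    - [[-1,-0.12,0.1],[0,0,0.4],-1]
    - [[-1,-0.12,0.1],[0,0,0.4],-1]
    - [[-1,-0.12,0.1],[0,0,0.4],-1]
    - [[-1,-0.12,0.1],[0,0,0.4],-1]
    - [[-1,-0.12,0.1],[0,0,0.4],-1]

```text
t: 2.18
tcp_pos: [0.4035, 0.2655, 0.2333]
orientation: [0.742, 0.671, -0.0, 0.001]
wrist_force: [-0.5, 0.2, -1.5]
opening: 0.0853
finger_force: 0.0
```

```bash
python3 go.py 0.508 0.030 0.16 -63.2
```

```text
shift [-1.491  0.851  0.492] turn [0.001 0.001 0.638]
2.1833 [0.4035 0.2655 0.2333] ydir -5.77 zax [ 0.001 -0.002 -1.   ] F [-0.48  0.22 -1.53] [-0.03 -0.1   0.01] op 0.0853 0.0 [-0.95  0.2   0.34  2.03 -0.08  0.92 -0.67]
```

Emit:
step_arm:
  motion:
    - [[-1,0.57,0.2],[0,0,0.4],-1]
    - [[-1,0.57,0.2],[0,0,0.4],-1]
    - [[-1,0.57,0.2],[0,0,0.4],-1]
    - [[-1,0.57,0.2],[0,0,0.4],-1]
    - [[-1,0.57,0.2],[0,0,0.4],-1]

```text
t: 2.6
tcp_pos: [0.4754, 0.1083, 0.2031]
orientation: [0.912, 0.41, 0.0, 0.001]
wrist_force: [-0.6, 0.3, -0.1]
opening: 0.0858
finger_force: 0.0
```

```bash
python3 go.py 0.508 0.030 0.16 -63.2
```

```text
shift [-0.246  0.508  0.289] turn [0.002 0.    0.241]
2.6 [0.4754 0.1083 0.2031] ydir -41.54 zax [ 0.001 -0.003 -1.   ] F [-0.63  0.3  -0.06] [-0.02 -0.01  0.03] op 0.0858 0.0 [-0.75  0.27  0.53  2.06 -0.17  0.85 -0.84]
```

Emit:
step_arm:
  motion:
    - [[-0.246,0.508,0.289],[0,0,0.241],-1]
    - [[-0.246,0.508,0.289],[0,0,0.241],-1]
    - [[-0.246,0.508,0.289],[0,0,0.241],-1]
    - [[-0.246,0.508,0.289],[0,0,0.241],-1]
    - [[-0.246,0.508,0.289],[0,0,0.241],-1]

```text
t: 3.02
tcp_pos: [0.5071, 0.0372, 0.1597]
orientation: [0.971, 0.239, -0.0, 0.0]
wrist_force: [0.5, 0.1, 0.4]
opening: 0.0855
finger_force: 0.0
```

```bash
python3 - <<'E'
from h import *
s=save("scene","s1.png"); t=save("top","t1.png")
A=cv2.resize(s[150:250,220:340],(400,333)); B=cv2.resize(t[130:230,190:310],(400,333))
cv2.imwrite("pics/c1.png",np.hstack([A,B])[:,:,::-1])
for d in landmark_of("scene","lid_grip")[:4]: print(d["conf"],d["location"],ray("scene",d["location"],.074))
p=[.508,.030,.074]; print(proj("scene",p))
# bar prism top outline dark centroid in scene
e=np.array([.892,.452,0])
for k in(-.022,.022): print(proj("scene",np.array(p)+e*k+[0,0,.012]))
E
python3 go.py 0.508 0.030 0.076 -63.2
```

```text
0.98 [194.2, 283.8] [0.50794926 0.04481027 0.074     ]
0.92 [100.1, 251.3] [0.21599702 0.26975085 0.074     ]
[280.49259217 197.91852873]
[272.37283223 194.07215435]
[289.04009082 196.80190312]
shift [-0.025  0.057  0.563] turn [-0.    -0.001  0.012]
3.1667 [0.5072 0.0392 0.1605] ydir -62.13 zax [ 0.001  0.001 -1.   ] F [ 1.15 -0.43 -0.55] [ 0.02 -0.04 -0.05] op 0.0851 0.0 [-0.64  0.39  0.6   2.05 -0.31  0.79 -0.93]
```

View pics/c1.png

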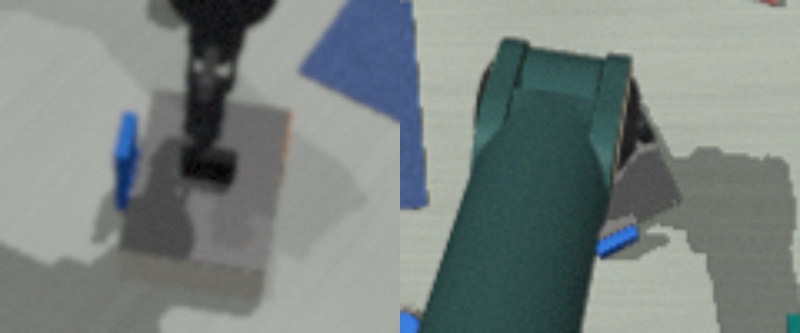

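The scene crop shows the open fingers right above the black bar, at about (282, 200) in the full picture, within 2–3 px of prediction. Going down.

Emit:
step_arm:
  motion:
    - [[-0.02,0.057,0.28],[0,0,0.012],-1]
    - [[-0.02,0.057,0.45],[0,0,0.012],-1]
    - [[-0.02,0.057,0.563],[0,0,0.012],-1]
    - [[-0.02,0.057,0.563],[0,0,0.012],-1]
    - [[-0.02,0.057,0.563],[0,0,0.012],-1]

```text
t: 3.58
tcp_pos: [0.5083, 0.0295, 0.0756]
orientation: [0.973, 0.231, -0.0, -0.0]
wrist_force: [0.5, -0.2, -0.2]
opening: 0.0852
finger_force: 0.0
```

```bash
python3 go.py 0.508 0.031 0.076 -63.2
```

```text
shift [ 0.003 -0.01  -0.002] turn [-0.     0.    -0.001]
3.5833 [0.5083 0.0295 0.0756] ydir -63.32 zax [-0.001  0.    -1.   ] F [ 0.47 -0.21 -0.24] [-0.02  0.02 -0.02] op 0.0852 0.0 [-0.54  0.53  0.51  2.09 -0.44  0.63 -0.82]
```

Emit:
step_arm:
  motion:
    - [[0,0,0],[0,0,0],1]
    - [[0,0,0],[0,0,0],1]
    - [[0,0,0],[0,0,0],1]
    - [[0,0,0],[0,0,0],1]
    - [[0,0,0],[0,0,0],1]

```text
t: 4.0
tcp_pos: [0.5089, 0.0288, 0.0762]
orientation: [0.973, 0.23, 0.001, -0.0]
wrist_force: [0.4, -0.2, -0.2]
opening: 0.0255
finger_force: 0.0
```

Emit:
step_arm:
  motion:
    - [[0,0,0],[0,0,0],1]
    - [[0,0,0],[0,0,0],1]
    - [[0,0,0],[0,0,0],1]

```text
t: 4.25
tcp_pos: [0.5089, 0.0287, 0.0761]
orientation: [0.973, 0.23, 0.0, -0.0]
wrist_force: [-0.4, 0.0, 5.4]
opening: 0.0131
finger_force: 59.9
```

```bash
python3 go.py 0.508 0.031 0.18 -63.2
```

```text
shift [ 0.002 -0.017 -0.693] turn [-0.    -0.001 -0.003]
4.25 [0.5089 0.0287 0.0761] ydir -63.45 zax [ 0.001  0.001 -1.   ] F [-0.36  0.01  5.37] [0.08 0.24 0.02] op 0.0131 59.9 [-0.53  0.53  0.51  2.09 -0.44  0.63 -0.82]
```

Emit:
step_arm:
  motion:
    - [[0,0,-0.05],[0,0,0],1]
    - [[0,0,-0.15],[0,0,0],1]
    - [[0,0,-0.3],[0,0,0],1]
    - [[0,0,-0.5],[0,0,0],1]
    - [[0,0,-0.7],[0,0,0],1]

```text
t: 4.67
tcp_pos: [0.5076, 0.0281, 0.1812]
orientation: [0.973, 0.229, -0.001, 0.0]
wrist_force: [0.9, 0.4, -1.7]
opening: 0.0127
finger_force: 58.9
```

```bash
python3 - <<'E'
from h import *
save("scene","s2.png")
E
python3 go.py 0.595 0.298 0.18 -86
```

```text
shift [ 1.301 -1.363  0.052] turn [ 0.    -0.005  0.25 ]
4.7167 [0.5113 0.028  0.1868] ydir -63.54 zax [ 0.007  0.002 -1.   ] F [2.62 0.15 4.12] [-0.02 -0.21 -0.04] op 0.013 58.9 [-0.65  0.35  0.64  2.03 -0.28  0.84 -0.96]
```

View pics/s2.png

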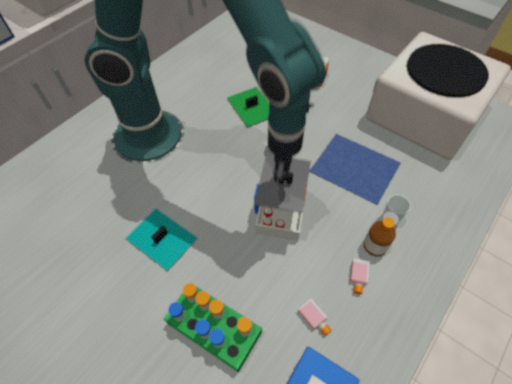

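The lid is off (at about (285, 175)), the tote stayed on the bench and the red caps are visible at about (273, 217). Carrying the lid to the mat.

Emit:
step_arm:
  motion:
    - [[0.1,-0.1,0],[0,0,0.05],1]
    - [[0.27,-0.28,0],[0,0,0.1],1]
    - [[0.44,-0.46,0],[0,0,0.15],1]
    - [[0.61,-0.64,0],[0,0,0.2],1]
    - [[0.78,-0.82,0],[0,0,0.25],1]

```text
t: 5.13
tcp_pos: [0.5583, 0.1925, 0.1807]
orientation: [0.999, 0.033, -0.0, -0.0]
wrist_force: [0.6, -0.5, -1.4]
opening: 0.0133
finger_force: 58.9
```

```bash
python3 go.py 0.595 0.298 0.14 -86
```

```text
shift [ 0.291 -0.686  0.271] turn [-0.     0.    -0.002]
5.1333 [0.5583 0.1925 0.1807] ydir -86.2 zax [-0.  0. -1.] F [ 0.57 -0.51 -1.36] [-0.03 -0.06 -0.02] op 0.0133 58.9 [-0.9   0.51  0.67  1.85 -0.39  0.92 -1.55]
```

Emit:
step_arm:
  motion:
    - [[0.1,-0.2,0],[0,0,0],1]
    - [[0.18,-0.4,0.1],[0,0,0],1]
    - [[0.25,-0.58,0.25],[0,0,0],1]
    - [[0.291,-0.686,0.45],[0,0,0],1]
    - [[0.291,-0.686,0.6],[0,0,0],1]

```text
t: 5.55
tcp_pos: [0.5935, 0.3023, 0.088]
orientation: [0.999, 0.039, -0.0, -0.001]
wrist_force: [-0.8, -0.2, -1.6]
opening: 0.0132
finger_force: 58.8
```

```bash
python3 - <<'E'
from h import *
save("scene","s3.png")
d=trace("scene","mat")[0]; print(d["conf"],d["bbox"])
E
python3 go.py 0.595 0.298 0.037 -86
```

```text
0.81 [312.0, 130.7, 402.9, 205.6]
shift [ 0.029 -0.01   0.325] turn [0.003 0.005 0.002]
5.65 [0.5911 0.2964 0.0858] ydir -85.85 zax [-0.008 -0.005 -1.   ] F [-0.45 -1.24 -1.03] [-0.12  0.08  0.  ] op 0.013 58.8 [-0.91  0.74  0.58  1.7  -0.5   0.86 -1.62]
```

View pics/s3.png

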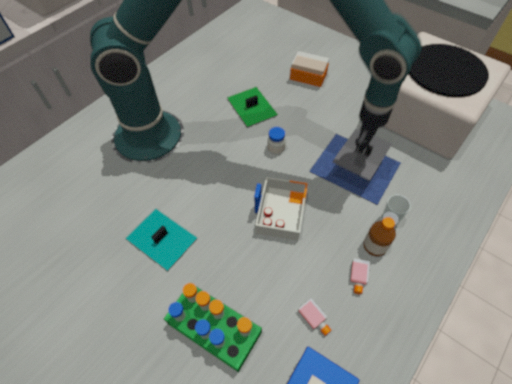

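The lid is level over the mat at about (360, 155). The open tote shows its orange corner at (300, 190) and three caps near (270, 218). Lowering slowly.

Emit:
step_arm:
  motion:
    - [[0.02,0,0.1],[0,0,0],1]
    - [[0.02,0,0.18],[0,0,0],1]
    - [[0.02,0,0.24],[0,0,0],1]
    - [[0.02,0,0.28],[0,0,0],1]
    - [[0.02,0,0.31],[0,0,0],1]

```text
t: 6.07
tcp_pos: [0.5975, 0.2963, 0.0437]
orientation: [0.999, 0.035, -0.0, -0.0]
wrist_force: [-0.9, -0.7, -1.3]
opening: 0.0129
finger_force: 58.8
```

```bash
python3 go.py 0.595 0.298 0.036 -86
```

```text
shift [-0.016 -0.012  0.051] turn [-0.  0.  0.]
6.0667 [0.5975 0.2963 0.0437] ydir -86.0 zax [-0.  0. -1.] F [-0.9  -0.69 -1.29] [-0.06  0.02 -0.02] op 0.0129 58.8 [-0.88  0.8   0.54  1.7  -0.54  0.8  -1.59]
```

Emit:
step_arm:
  motion:
    - [[0,0,0.02],[0,0,0],1]
    - [[0,0,0.035],[0,0,0],1]
    - [[0,0,0.05],[0,0,0],1]
    - [[0,0,0.06],[0,0,0],1]
    - [[0,0,0.06],[0,0,0],1]

```text
t: 6.48
tcp_pos: [0.5977, 0.2969, 0.0353]
orientation: [0.999, 0.035, 0.0, -0.0]
wrist_force: [-0.1, 0.1, -0.9]
opening: 0.0131
finger_force: 58.9
```

```bash
python3 go.py 0.595 0.298 0.034 -86
```

```text
shift [-0.018 -0.008  0.008] turn [-0.    -0.     0.001]
6.4833 [0.5977 0.2969 0.0353] ydir -85.95 zax [ 0.001  0.    -1.   ] F [-0.1   0.13 -0.89] [-0.01  0.03  0.03] op 0.0131 58.9 [-0.88  0.81  0.53  1.7  -0.55  0.78 -1.58]
```

Emit:
step_arm:
  motion:
    - [[0,0,0.01],[0,0,0],1]
    - [[0,0,0.015],[0,0,0],1]
    - [[0,0,0.015],[0,0,0],1]
    - [[0,0,0.015],[0,0,0],1]

```text
t: 6.82
tcp_pos: [0.5978, 0.297, 0.0352]
orientation: [0.999, 0.035, 0.0, -0.001]
wrist_force: [-6.0, -2.2, 13.3]
opening: 0.0128
finger_force: 61.0
```

Emit:
step_arm:
  motion:
    - [[0,0,0],[0,0,0],-1]
    - [[0,0,0],[0,0,0],-1]
    - [[0,0,0],[0,0,0],-1]
    - [[0,0,0],[0,0,0],-1]
    - [[0,0,0],[0,0,0],-1]

```text
t: 7.23
tcp_pos: [0.5974, 0.2968, 0.0325]
orientation: [0.999, 0.035, -0.0, 0.0]
wrist_force: [0.2, -0.3, 0.1]
opening: 0.0731
finger_force: 0.0
```

Emit:
step_arm:
  motion:
    - [[0,0,0],[0,0,0],-1]
    - [[0,0,0],[0,0,0],-1]
    - [[0,0,-0.1],[0,0,0],-1]
    - [[0,0,-0.3],[0,0,0],-1]
    - [[0,0,-0.55],[0,0,0],-1]

```text
t: 7.65
tcp_pos: [0.596, 0.2959, 0.1146]
orientation: [0.999, 0.035, -0.002, 0.001]
wrist_force: [0.7, 1.7, 0.5]
opening: 0.0856
finger_force: 0.0
```

```bash
python3 go.py 0.448 0 0.2 26.8
```

```text
shift [-1.125  1.9   -0.56 ] turn [-0.002  0.003 -1.253]
7.65 [0.596  0.2959 0.1146] ydir -85.97 zax [-0.004 -0.003 -1.   ] F [0.65 1.74 0.5 ] [ 0.06 -0.06  0.04] op 0.0856 0.0 [-0.92  0.71  0.6   1.68 -0.48  0.91 -1.63]
```

Emit:
step_arm:
  motion:
    - [[-0.1,0.1,-0.4],[0,0,-0.4],-1]
    - [[-0.2,0.35,-0.5],[0,0,-0.4],-1]
    - [[-0.56,0.95,-0.56],[0,0,-0.4],-1]
    - [[-0.56,0.95,-0.56],[0,0,-0.4],-1]
    - [[-0.56,0.95,-0.56],[0,0,-0.4],-1]

```text
t: 8.07
tcp_pos: [0.5229, 0.1464, 0.2011]
orientation: [0.939, 0.343, 0.001, -0.0]
wrist_force: [0.7, 0.2, -0.7]
opening: 0.0852
finger_force: 0.0
```

```bash
python3 go.py 0.448 0 0.2 26.8
```

```text
shift [-1.011  0.424  0.006] turn [ 0.001 -0.001 -0.851]
8.0667 [0.5229 0.1464 0.2011] ydir -49.83 zax [ 0.002  0.001 -1.   ] F [ 0.67  0.17 -0.71] [-0.06 -0.02 -0.05] op 0.0852 0.0 [-0.78  0.37  0.55  1.94 -0.25  0.9  -0.97]
```

Emit:
step_arm:
  motion:
    - [[-1,0.42,0],[0,0,-0.42],-1]
    - [[-1,0.42,0],[0,0,-0.42],-1]
    - [[-1,0.42,0],[0,0,-0.42],-1]
    - [[-1,0.42,0],[0,0,-0.42],-1]
    - [[-1,0.42,0],[0,0,-0.42],-1]

```text
t: 8.48
tcp_pos: [0.4454, -0.0024, 0.2002]
orientation: [0.791, 0.612, -0.0, -0.0]
wrist_force: [-0.3, 0.1, 0.0]
opening: 0.0857
finger_force: 0.0
```

```bash
python3 go.py 0.448 0 0.2 26.8
```

```text
shift [0.02  0.013 0.001] turn [-0.001 -0.    -0.459]
8.4833 [ 0.4454 -0.0024  0.2002] ydir -14.54 zax [-0.001 -0.    -1.   ] F [-0.27  0.06  0.04] [ 0.01  0.02 -0.04] op 0.0857 0.0 [-0.53  0.19  0.52  2.16 -0.13  0.82 -0.19]
```

Emit:
step_arm:
  motion:
    - [[0.02,0.013,0],[0,0,-0.46],-1]
    - [[0.02,0.013,0],[0,0,-0.46],-1]
    - [[0.02,0.013,0],[0,0,-0.46],-1]
    - [[0.02,0.013,0],[0,0,-0.46],-1]
    - [[0.02,0.013,0],[0,0,-0.46],-1]

```text
t: 8.9
tcp_pos: [0.4518, 0.0062, 0.2003]
orientation: [0.561, 0.828, 0.001, 0.0]
wrist_force: [-0.2, 0.2, -0.5]
opening: 0.0854
finger_force: 0.0
```

Emit:
step_arm:
  motion:
    - [[0,0,0.15],[0,0,-0.07],-1]
    - [[0,0,0.3],[0,0,-0.07],-1]
    - [[0,0,0.4],[0,0,-0.07],-1]
    - [[0,0,0.4],[0,0,-0.07],-1]

```text
t: 9.23
tcp_pos: [0.4499, 0.0062, 0.1378]
orientation: [0.517, 0.856, -0.001, -0.001]
wrist_force: [0.1, -0.4, 0.7]
opening: 0.0855
finger_force: 0.0
```

```bash
python3 - <<'E'
from h import *
s=save("scene","s4.png"); t=save("top","t4.png")
for n in("scene","top"):
  for q,z in(("handle",.078),("tote",0),("corner",.004),("cap0",0.004),("lid",.003)):
    for d in landmark_of(n,q)[:3]: print(n,q,np.round(d["conf"],2),np.round(d["location"],1),ray(n,d["location"],z).round(3))
A=s[140:250,220:380].copy()
c,sn=np.cos(np.radians(26.8)),np.sin(np.radians(26.8))
W=lambda x,y,z:np.array([.508+c*x-sn*y,.030+sn*x+c*y,z])
A=cv2.resize(A,None,fx=5,fy=5,interpolation=2)
for a,b,z in[(-.058,-.078,.048),(.058,-.078,.048),(.058,.078,.048),(-.058,.078,.048),(-.073,-.022,.094),(-.073,.022,.094),(-.061,-.022,.094),(-.061,.022,.094)]:
    u=(proj("scene",W(a,b,z))-[220,140]+.5)*5; cv2.circle(A,tuple(int(v) for v in u),3,(0,255,0),1)
cv2.imwrite("pics/c4.png",A[:,:,::-1])
E
python3 go.py 0.448 0 0.078 26.8
```

```text
scene handle 0.96 [191.7 254.8] [0.444 0.002 0.078]
scene tote 0.73 [212.4 280.2] [0.51  0.031 0.   ]
scene tote 0.3 [168.9 356. ] [0.6   0.294 0.   ]
scene corner 0.56 [191.2 304.6] [0.525 0.129 0.004]
scene cap0 0.53 [215.4 268.9] [0.493 0.002 0.004]
scene cap0 0.49 [226.3 266. ] [ 0.507 -0.03   0.004]
scene cap0 0.43 [223.1 274.7] [ 0.52  -0.008  0.004]
scene lid 0.73 [166.  356.9] [0.597 0.302 0.003]
scene lid 0.73 [239.4 160. ] [ 0.308 -0.236  0.003]
top handle 0.63 [160.9 169.2] [0.583 0.278 0.078]
top corner 0.83 [181.6 217.6] [0.526 0.128 0.004]
top lid 0.92 [246.1 325.1] [ 0.308 -0.238  0.003]
top lid 0.9 [160.5 172.3] [0.599 0.286 0.003]
top lid 0.6 [283.3 168. ] [0.182 0.289 0.003]
shift [-0.028 -0.043  0.41 ] turn [0.    0.    0.011]
9.8333 [0.4517 0.0068 0.1395] ydir 27.78 zax [ 0.  0. -1.] F [-0.79 -1.03 -0.5 ] [-0.02  0.03  0.02] op 0.0856 0.0 [-0.41  0.31  0.37  2.18 -0.17  0.68  0.57]
```

View pics/c4.png

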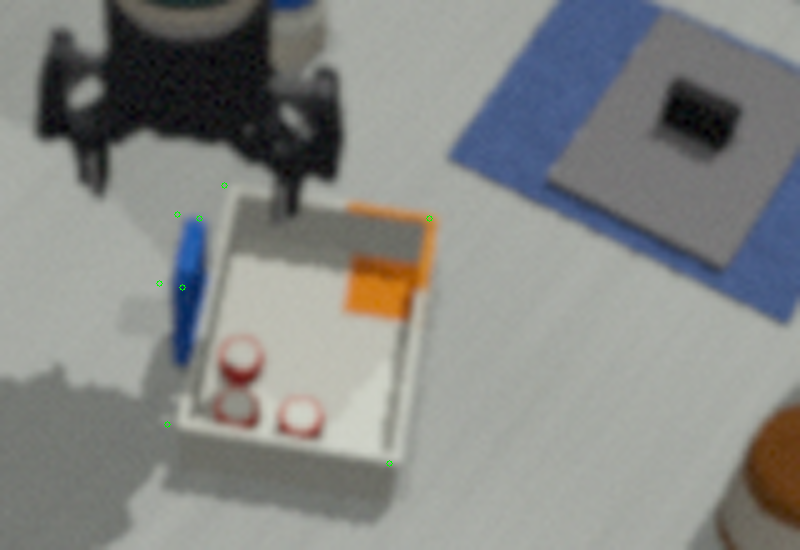

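The crop shows the fingers straddling the blue plate at (190, 290), the three caps at the -y end and the lid flat on the mat. The overlay puts the tote about 2 px (4 mm) further right than assumed, so I take the handle at (0.450, 0.002).

Emit:
step_arm:
  motion:
    - [[-0.02,-0.026,0.15],[0,0,0.011],-1]
    - [[-0.02,-0.026,0.28],[0,0,0.011],-1]
    - [[-0.02,-0.026,0.37],[0,0,0.011],-1]
    - [[-0.02,-0.026,0.42],[0,0,0.011],-1]
    - [[-0.02,-0.026,0.42],[0,0,0.011],-1]

```text
t: 10.25
tcp_pos: [0.4486, 0.0021, 0.075]
orientation: [0.524, 0.852, -0.001, -0.001]
wrist_force: [0.2, -0.5, -0.1]
opening: 0.0858
finger_force: 0.0
```

Emit:
step_arm:
  motion:
    - [[0,0,0],[0,0,0],0]
    - [[0,0,0],[0,0,0],0.3]
    - [[0,0,0],[0,0,0],0.5]
    - [[0,0,0],[0,0,0],0.6]

```text
t: 10.58
tcp_pos: [0.4501, 0.0023, 0.077]
orientation: [0.524, 0.852, 0.001, 0.001]
wrist_force: [0.3, 0.2, -0.1]
opening: 0.0387
finger_force: 0.0
```

```bash
python3 go.py 0.450 0.002 0.076 26.8
```

```text
shift [-0.002 -0.002  0.006] turn [ 0.001  0.    -0.   ]
10.5833 [0.4501 0.0023 0.077 ] ydir 26.79 zax [ 0.002  0.    -1.   ] F [ 0.32  0.2  -0.1 ] [ 0.06  0.01 -0.02] op 0.0387 0.0 [-0.35  0.43  0.32  2.22 -0.26  0.53  0.64]
```

Emit:
step_arm:
  motion:
    - [[0,0,0],[0,0,0],0.7]
    - [[0,0,0],[0,0,0],0.8]
    - [[0,0,0],[0,0,0],1]
    - [[0,0,0],[0,0,0],1]
    - [[0,0,0],[0,0,0],1]

```text
t: 11.0
tcp_pos: [0.4503, 0.0025, 0.0768]
orientation: [0.524, 0.852, 0.001, 0.001]
wrist_force: [0.6, 1.4, 5.8]
opening: 0.0113
finger_force: 59.4
```

Emit:
step_arm:
  motion:
    - [[0,0,0],[0,0,0],1]
    - [[0,0,0],[0,0,0],1]
    - [[0,0,0],[0,0,0],1]

```text
t: 11.25
tcp_pos: [0.4503, 0.0025, 0.0768]
orientation: [0.524, 0.852, 0.001, 0.001]
wrist_force: [0.9, 1.5, 6.3]
opening: 0.0113
finger_force: 59.4
```

```bash
python3 go.py 0.450 0.002 0.25 26.8
```

```text
shift [-2.000e-03 -1.000e-03 -1.154e+00] turn [ 0.001  0.    -0.   ]
11.25 [0.4503 0.0025 0.0768] ydir 26.78 zax [ 0.002  0.001 -1.   ] F [0.88 1.53 6.34] [ 0.22 -0.01 -0.05] op 0.0113 59.4 [-0.35  0.43  0.32  2.21 -0.26  0.53  0.64]
```

Plate gripped at 59 N. Lifting gently.

Emit:
step_arm:
  motion:
    - [[0,0,-0.04],[0,0,0],1]
    - [[0,0,-0.1],[0,0,0],1]
    - [[0,0,-0.18],[0,0,0],1]
    - [[0,0,-0.28],[0,0,0],1]
    - [[0,0,-0.38],[0,0,0],1]

```text
t: 11.67
tcp_pos: [0.4487, 0.0019, 0.1339]
orientation: [0.524, 0.852, -0.001, -0.001]
wrist_force: [-0.1, -1.7, -2.4]
opening: 0.0115
finger_force: 58.5
```

Emit:
step_arm:
  motion:
    - [[0,0,-0.12],[0,0,0],1]
    - [[0,0,-0.25],[0,0,0],1]
    - [[0,0,-0.4],[0,0,0],1]
    - [[0,0,-0.55],[0,0,0],1]
    - [[0,0,-0.7],[0,0,0],1]

```text
t: 12.08
tcp_pos: [0.4485, 0.0018, 0.2394]
orientation: [0.524, 0.852, -0.0, -0.0]
wrist_force: [1.0, 0.5, -2.4]
opening: 0.011
finger_force: 58.5
```

```bash
python3 - <<'E'
from h import *
s=save("scene","s5.png"); A=cv2.resize(s[90:240,210:420],(800,571)); cv2.imwrite("pics/c5.png",A[:,:,::-1])
C=R.from_quat(state()["orientation"]).as_matrix()
h=np.radians(26.8+45); a=np.array([-np.sin(h),np.cos(h),0]); print("tilt axis in tool",(C.T@a).round(3), "35deg turn",(C.T@a*35/90).round(3))
E
python3 go.py 0.45 0.0 0.25 26.8
```

```text
tilt axis in tool [ 0.706 -0.708 -0.005] 35deg turn [ 0.275 -0.275 -0.002]
shift [-0.008 -0.012 -0.044] turn [ 0.004  0.001 -0.001]
12.1333 [0.4511 0.0019 0.2434] ydir 26.74 zax [ 0.006  0.001 -1.   ] F [2.03 0.69 0.94] [ 0.07 -0.01  0.02] op 0.0112 58.5 [-0.46  0.12  0.42  2.1  -0.07  0.92  0.46]
```

View pics/c5.png

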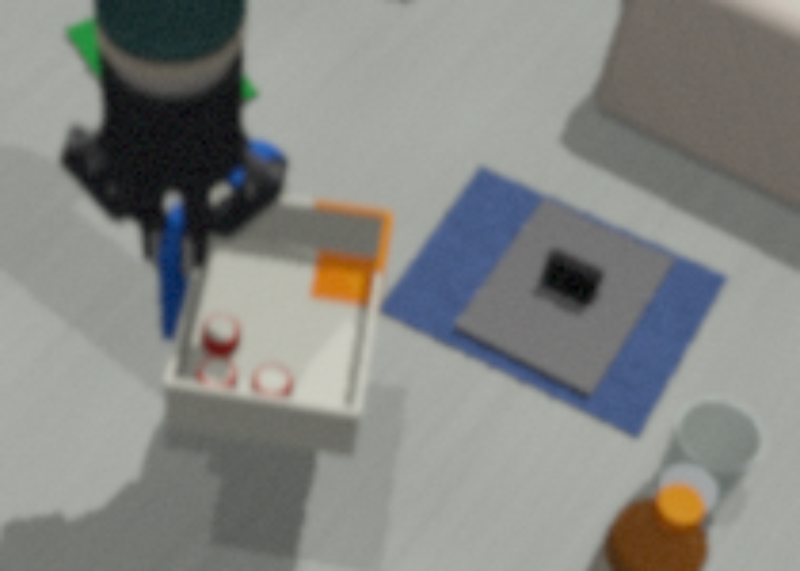

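The tote hangs level from the gripper, with the caps at the -y end. Starting the tilt towards the orange corner.

Emit:
step_arm:
  motion:
    - [[0,0,0],[0.025,-0.025,0],1]
    - [[0,0,0],[0.05,-0.05,0],1]
    - [[0,0,0],[0.08,-0.08,0],1]
    - [[0,0,0],[0.11,-0.11,0],1]
    - [[0,0,0],[0.14,-0.14,0],1]

```text
t: 12.55
tcp_pos: [0.4491, 0.0019, 0.2385]
orientation: [0.518, 0.841, -0.152, 0.036]
wrist_force: [0.1, -0.1, -2.7]
opening: 0.0115
finger_force: 58.6
```

```bash
python3 go.py 0.45 0.0 0.25 26.8
```

```text
shift [-0.031 -0.017 -0.07 ] turn [-0.141  0.141 -0.001]
12.55 [0.4491 0.0019 0.2385] ydir 25.31 zax [-0.096 -0.293 -0.951] F [ 0.08 -0.05 -2.75] [ 0.48  0.   -0.05] op 0.0115 58.6 [-0.61  0.22  0.41  2.04  0.21  1.06  0.15]
```

Emit:
step_arm:
  motion:
    - [[0,0,0],[0.03,-0.03,0],1]
    - [[0,0,0],[0.06,-0.06,0],1]
    - [[0,0,0],[0.09,-0.09,0],1]
    - [[0,0,0],[0.12,-0.12,0],1]
    - [[0,0,0],[0.145,-0.145,0],1]

```text
t: 12.97
tcp_pos: [0.4493, 0.0026, 0.2381]
orientation: [0.498, 0.809, -0.304, 0.073]
wrist_force: [-0.3, 0.4, -2.8]
opening: 0.0112
finger_force: 58.8
```

Emit:
step_arm:
  motion:
    - [[0,0,0],[0,0,0],1]
    - [[0,0,0],[0,0,0],1]
    - [[0,0,0],[0,0,0],1]
    - [[0,0,0],[0,0,0],1]
    - [[0,0,0],[0,0,0],1]

```text
t: 13.38
tcp_pos: [0.4495, 0.0016, 0.2387]
orientation: [0.499, 0.809, -0.302, 0.072]
wrist_force: [0.6, 0.3, -2.5]
opening: 0.0114
finger_force: 58.9
```

```bash
python3 - <<'E'
from h import *
s=save("scene","s6.png"); t=save("top","t6.png")
A=cv2.resize(s[110:240,220:340],(400,433),interpolation=2);B=cv2.resize(t[110:240,180:300],(400,433),interpolation=2)
cv2.imwrite("pics/c6.png",np.hstack([A,B])[:,:,::-1])
E
python3 go.py 0.45 0.0 0.25 26.8
```

```text
shift [-0.042 -0.033 -0.056] turn [-0.284  0.285 -0.001]
13.4833 [0.4495 0.0017 0.2386] ydir 20.61 zax [-0.185 -0.561 -0.807] F [ 0.83  0.64 -3.19] [ 0.93 -0.17 -0.02] op 0.0116 58.9 [-0.72  0.36  0.42  1.98  0.38  1.24 -0.04]
```

View pics/c6.png

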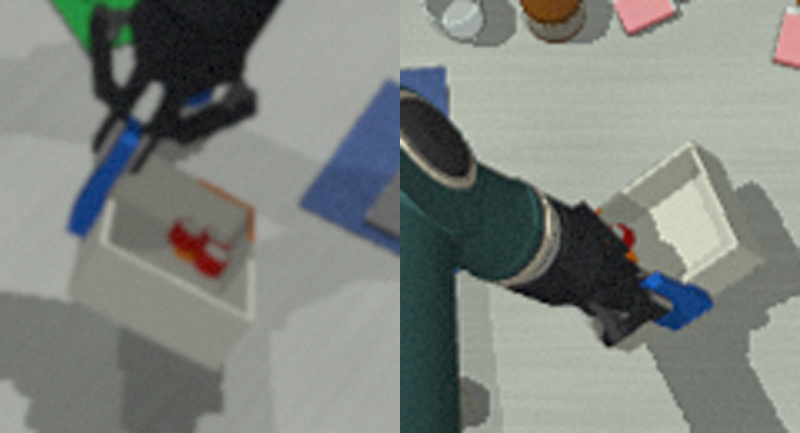

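In the crop the red caps lie together at about (195, 250), in the orange corner, and the tote is still held. I'll wait a moment, then measure the caps in the tote's frame, with an overlay.

Emit:
step_arm:
  motion:
    - [[0,0,0],[0,0,0],1]
    - [[0,0,0],[0,0,0],1]
    - [[0,0,0],[0,0,0],1]
    - [[0,0,0],[0,0,0],1]
    - [[0,0,0],[0,0,0],1]

```text
t: 13.9
tcp_pos: [0.4495, 0.0022, 0.2382]
orientation: [0.498, 0.809, -0.303, 0.072]
wrist_force: [0.5, 0.9, -2.7]
opening: 0.0112
finger_force: 58.9
```

```bash
python3 - <<'E'
from h import *
s=save("scene","s7.png"); st=state()
C=R.from_quat(st["orientation"]).as_matrix()
Rt=np.column_stack([C[:,1],C[:,0],-C[:,2]])  # tote x=tool y, tote y=tool x, z=-tool z
print("det",np.linalg.det(Rt).round(2),"tilt",np.degrees(np.arccos(Rt[2,2])).round(1))
o=st["tcp_pos"]-Rt@[-.067,0,.076]
print("origin",o.round(3),"feet z",[(o+Rt@[a,b,0])[2].round(3) for a in(-.058,.058) for b in(-.078,.078)])
A=cv2.resize(s[110:240,220:340],(552,598),interpolation=2)
def dot(p,col,r=3):
    u=(proj("scene",o+Rt@np.array(p))-[220,110]+.5)*4.6; cv2.circle(A,tuple(int(v) for v in u),r,col,1)
for a in(-.058,.058):
    for b in(-.078,.078): dot([a,b,.048],(0,255,0))
dot([.054,.074,.004],(255,0,255)); 
th=np.linspace(0,2*np.pi,60)
for t in th: 
    p=np.array([.054+.07*np.cos(t),.074+.07*np.sin(t),.004])
    if abs(p[0])<.054 and abs(p[1])<.074: dot(p,(0,0,255),1)
K,co,Rm=cam("scene")
for d in landmark_of("scene","cap0")[:6]:
    r,c=d["location"]; v=Rt.T@(Rm@np.linalg.solve(K,[c,r,1])); q=Rt.T@(co-o); p=q+v*(.004-q[2])/v[2]
    print(round(float(d["conf"]),2),np.round((r,c)),"tote xy",p.round(3),"dist",np.linalg.norm(p-[.054,.074,.004]).round(3))
hsv=cv2.cvtColor(s,cv2.COLOR_RGB2HSV); m=((hsv[...,0]<6)|(hsv[...,0]>172))&(hsv[...,1]>130)&(hsv[...,2]>60); m[:150]=0;m[240:]=0;m[:,:230]=0;m[:,330:]=0
ys,xs=np.nonzero(m)
D=[]
for r,c in zip(ys,xs):
    v=Rt.T@(Rm@np.linalg.solve(K,[c,r,1])); q=Rt.T@(co-o); D.append((q+v*(.012-q[2])/v[2])[:2])
D=np.array(D); print("red px",len(D),"x",D[:,0].min().round(3),D[:,0].max().round(3),"y",D[:,1].min().round(3),D[:,1].max().round(3))
cv2.imwrite("pics/c7.png",A[:,:,::-1])
E
```

```text
det 1.0 tilt 36.3
origin [ 0.492 -0.019  0.149] feet z [np.float64(0.206), np.float64(0.141), np.float64(0.157), np.float64(0.092)]
0.67 [190. 279.] tote xy [0.037 0.034 0.004] dist 0.044
0.64 [186. 274.] tote xy [0.022 0.041 0.004] dist 0.046
0.39 [184. 284.] tote xy [0.049 0.073 0.004] dist 0.005
red px 103 x 0.008 0.055 y 0.016 0.071
```

View pics/c7.png

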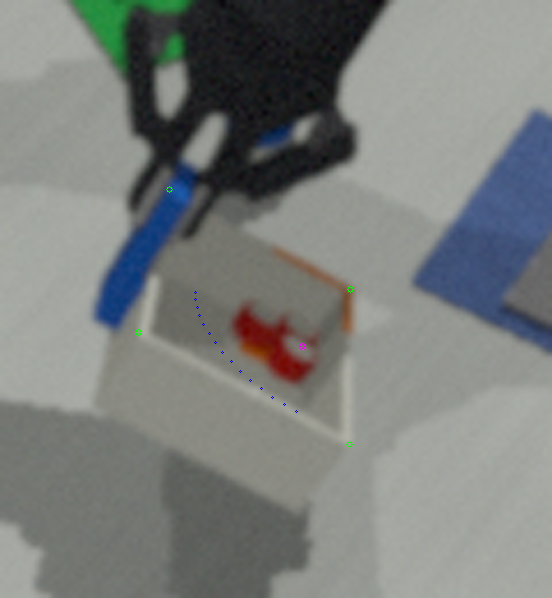

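The overlay matches the tote, with no slip in the grip. All three caps lie well inside the dotted 70 mm arc, the tilt is 36°, and the lowest corner is 92 mm above the bench. Handing in.

```bash
python3 -c "from station import *; print(finish_job())"
```

```text
the job is handed in; nothing more can be done
None
```

I handed the job in at about 14 s of the 51 s: the cover lies flat and released on the mat, and the tote is held still in the air at 36° with all three caps in the orange corner; the judge's verdict was not shown.

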